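Set out a dental case in the work tray

TASK

Set the waiting case out in the three-well tray, each piece upright and centred in its well: the lower cast (the open horseshoe) in the end well next to the articulator, the upper cast (with the filled palate) in the end well at the opposite end, and the bur block in the middle well between them. The knobbed metal template belongs flat and centred on top of the lower cast's teeth. Leave the glass dish and the jar that stand among the pieces where they are.

Things in the scene. Friction and masses are not known exactly. Their poses are not given: they have to be found in the camera images.
- tray: The shallow grey case tray with white rims, fixed to the bench, 94 x 266 mm, yaw varies. Origin: centre of its underside, at bench height (z = 0). Three equal wells in a row along the tray's own y axis, their centres at y = -86, 0 and +86 mm (x = 0); each is 82 x 82 mm inside, its floor 4 mm above the bench, the rims and dividers 4 mm thick, rising to 8 mm above the bench. The tray looks the same from both ends.
- articulator: The articulator: a fixed metal hinge instrument of two plates 60 mm wide on posts, 108 mm tall. It stands in line with the tray, off one end or the other (which end varies), its centre 215 mm from the tray's centre; a slim fixed gas burner, 81 mm tall on a 64 mm round foot, stands the same way off the other end. Origin: centre of its underside.
- lower_cast_c (a point): The lower cast: loose plaster dental cast, a horseshoe with an open gap in the middle. 52 mm along its x, 56 mm wide along its y between two flat parallel sides (base 20 mm high), 36 mm high to the level tooth tops. The point is the cast's centre, 18 mm above its underside; z is up, +x is the front teeth, the gap opens to -x. About 90 g.
- upper_cast_c (a point): The upper cast: loose plaster dental cast of the same outside size (52 along x, 56 mm wide along y between flat sides, base 20 mm high, 36 mm high to the tooth tops), but its middle is filled by a solid domed palate. The point is its centre, 18 mm above its underside; z is up, +x is the front teeth. About 90 g.
- bur_block_c (a point): The bur block: loose dark steel block, 52 mm along x, 30 mm along y, 24 mm high, with five thin dental burs standing out of its top, up to 42 mm above its underside. The point is the centre of the block without the burs, 12 mm above its underside. About 160 g.
- template_c (a point): The template: loose flat aluminium plate 50 x 52 mm, 3 mm thick, with an upright round knob 16 mm in diameter (cap 18 mm) in the middle of its top, 28 mm high overall. The point is on the knob's axis, 14 mm above the underside. About 60 g.
- dish: Bystander: small round green glass dish, 42 mm in diameter, 21 mm high, loose. Origin: centre of its underside. To be left where it is.
- jar: Bystander: small round amber jar with black lid, 42 mm in diameter, 58 mm high, loose. Origin: centre of its underside. To be left where it is.
There are look-alikes about, which are no part of the job. Leave any yellow look-alike of the part that bears template_c alone. What is shaped like the part that bears upper_cast_c but purple is not meant.

How it is judged:
At the end, for the whole second after the job is handed in: Lower cast in the well by the articulator, upper cast in the opposite well, bur block in the middle: each within 14 mm of the well centre, flat on its floor. Template flat on the lower cast, within 12 mm of its centre. Heights to 4 mm, tilt under 0.12 rad, at rest. Dish and jar moved under 15 mm (((y of articulator in the frame of tray above 0.1 m and x of lower_cast_c in the frame of tray between -0.014 and 0.014 m and y of lower_cast_c in the frame of tray between 0.072 and 0.1 m and x of upper_cast_c in the frame of tray between -0.014 and 0.014 m and y of upper_cast_c in the frame of tray between -0.1 and -0.072 m) or (y of articulator in the frame of tray below -0.1 m and x of lower_cast_c in the frame of tray between -0.014 and 0.014 m and y of lower_cast_c in the frame of tray between -0.1 and -0.072 m and x of upper_cast_c in the frame of tray between -0.014 and 0.014 m and y of upper_cast_c in the frame of tray between 0.072 and 0.1 m)) and x of bur_block_c in the frame of tray between -0.014 and 0.014 m and y of bur_block_c in the frame of tray between -0.014 and 0.014 m and height (world z) of lower_cast_c between 0.018 and 0.026 m and angle between each of lower_cast_c, upper_cast_c, bur_block_c, template_c's own z axis and vertical below 0.12 rad and height (world z) of upper_cast_c between 0.018 and 0.026 m and height (world z) of bur_block_c between 0.012 and 0.02 m and height (world z) of template_c between 0.05 and 0.058 m and horizontal distance between template_c and lower_cast_c below 0.012 m and linear speed of each of lower_cast, upper_cast, bur_block, template below 0.02 m/s); the robot touches nothing.
It fails at once if the dish is shifted by more than 15 mm or tipped (distance of dish from where it was at the start of the episode above 0.015 m or angle between dish's own z axis and vertical above 0.3 rad).
It fails at once if the jar is shifted by more than 15 mm or tipped (distance of jar from where it was at the start of the episode above 0.015 m or angle between jar's own z axis and vertical above 0.3 rad).
It also fails if it takes over 96 s, if anything falls off the work surface, if the arm or the gripper's body presses on something with over 40 N, if the wrist force passes 120 N, or if a joint passes its speed limit or range.

ROBOT

A 6-joint arm with a two-finger parallel gripper is mounted at the origin on the work surface. World frame = base frame: x ahead of the robot, y to its left, z up, the work surface at z = 0. Lengths are in m, angles in rad, forces in N, time in s.
With the tool pointing down it reaches from about 0.425 to 0.95 m from the base axis. Payload 3.5 kg.
Tool frame: the origin (TCP) lies at the very end of the fingers, on their centre line; the grasp point (between the pads) lies 19 mm behind it (grip_depth is the distance from the TCP to the grasp point, in m); x points along the fingers, z is the direction in which the jaws open and shut, and the axes are right-handed (so a half turn about x gives the same grasp; the last joint's range is limited). The gripper opens to 85 mm and grips with 20 to 120 N. Pads are 22 mm wide; open, the fingers measure 114 mm over their backs; the gripper's body (76 mm by 85 mm) begins 54 mm behind the grasp point. The pads swing forward as they close: fully open they stand 13 mm farther back than shut.
Start: joints at [0.975, 0.286, 1.577, -0, 1.279, -0.15], TCP at [0.291, 0.609, 0.231] pointing down, gripper open.
Joint ranges: [-2.77, 2.77], [-0.9, 2.22], [0.21, 2.48], [-1.53, 4.67], [0.24, 2.81], [-2.84, 2.84]. Speed limits (rad/s): [2.79, 2.79, 3.14, 3.14, 3.14, 3.14].

INTERFACE

Orientations are given as a unit quaternion [x, y, z, w].
In Python, from plant import get_state, read_camera, calibration, sign_off, recognise, grip_depth gives the robot as it stands. The module is installed in compiled form; this text tells all that it offers.
- The arm moves only by the tool servo_tool, never from a script. Its argument "deltas" is a list that holds one entry, the list of rows, each a list of 4 numbers: the shift along the world's x, y, z scaled (see below), then the turn about the world's z scaled (see below). In form: [[[tx, ty, tz, spin], ...]]. A call has exactly 5 rows; each row is the pose to reach, as a shift and turn from the pose commanded when the call began; what a row does not reach only later rows make up. The controller multiplies each number of a shift by 10 cm and each number of a turn by 90 degrees. A row lasts 1/10 s, in which the tool goes at most 50 mm and 8.59 degrees, less where a joint would pass 70% of its speed; a pose out of reach is approached as far as the arm can. A call with a number of a shift or a turn outside -1 to 1 is refused whole. A call with a gripper value outside its range is refused whole. "claw" is the gripper's target within -1 to 1 (fully open at 1, half-way at 0, shut at -1), set as the call begins (left out, the last holds). The fingers move at their own pace and stop on an object; "force" is the grip in N (left out, the last holds). Time passes only in rows, so rows that repeat a pose let the fingers close, or fill a call up. It gives the time, the measured TCP pose, the force and the opening at its end, in the units of the state.
- get_state(): the state, without advancing time (a new reading comes with each control period).
- read_camera(name): name is "side" or "top" or "wrist"; returns the picture (400x640x3 uint8, blue, green, red); there is no depth.
- calibration(name): a dict with "intrinsics" (3x3 intrinsics, pixels), "dist" ([k1, k2, p1, p2, k3] as OpenCV has them; the pictures are not rectified), "R" (3x3) and "t" (3): a world point X has camera coordinates R X + t; the wrist camera has in their place "T_tool_cam" (4x4, takes a point from camera to tool coordinates, whose origin is the TCP and whose axes are the tool frame's). Camera axes: x right, y down, z forward; pixel columns grow to the right and rows downward; lengths in m; the calibration is good to about 2 mm. A picture is of the moment at which its call begins: read the wrist's pose just before it. calibration takes no time and is no camera call.
- sign_off(): hands the job in, once; it reports no verdict.
Trained networks look in the newest picture that a camera, given by its name, has taken for a name from the list of things; names that differ only in an ending like _2 or _b are one class to them, and where a whole thing is asked for, a point or a joint stands for the part that bears it (a point fixed in the world has none). Each returns a list of dicts, best first, with "p" (0 to 1); they miss things now and then, are a little off and sometimes report something else, mostly with a low value. They report only what shows in the picture. A call takes as long as a camera call. They do not tell look-alikes from the thing itself.
- recognise(camera, query): "at" ([x, y, z] in m, in world coordinates, good to about 4 mm: the middle of the surface that is visible of it).
The state is a dict: "time": time; "qpos": joint angles; "dq": joint speeds; "joint_efforts": joint torques, N m; "eef_pos": TCP position; "tcp_rot": TCP orientation; "contact_force": force on the tool from outside, world axes, zero at the start; "wrist_torque": the same for the moment, N m; "opening": opening from 0.0 (shut) to 1.0 (fully open).
Only numpy, scipy, OpenCV 4.12 (cv2) and the standard library are available. Lean on these libraries where they do the work, as an engineer would, in place of code of your own. Each camera call takes 0.05 s, during which the arm holds its last target. There are 200 camera calls.

## Working session

There is one attempt and no reset: what is moved stays moved. The work goes in short steps, Python scripts to look and compute and a tool call to move; the robot and the scene stay as the last step left them, time stands still between calls to the robot, and variables do not carry over. Pictures are saved under pics/ and viewed, about 12 in all and at most 16, crops included, and the job is handed in when it is done.

Besides the shell and the picture viewer there is one more tool, called by a JSON object that holds its "op" and its "data". servo_tool: Moves the arm, as the interface text tells. Its arguments: {"type":"object","properties":{"deltas":{"type":"array"},"claw":{"type":"number"},"force":{"type":"number"}},"required":["deltas"]}

```bash
mkdir -p pics; cat > h.py <<'E'
from plant import *
import numpy as np, cv2
def rec(cam,names):
    for n in names:
        try:
            for d in recognise(cam,n)[:4]: print(cam,n,np.round(d['at'],3),round(d['p'],2))
        except Exception as e: print(n,e)
E
python3 - <<'E'
from h import *
s=get_state();print(s['time'],s['eef_pos'],s['tcp_rot'],s['opening'],grip_depth)
for c in ('top','side'):
    cv2.imwrite(f'pics/{c}0.png',read_camera(c))
    k=calibration(c);print(c,np.round(k['intrinsics'],0).tolist(),np.round(-k['R'].T@k['t'],3),np.round(k['R'],2).tolist())
    rec(c,['tray','articulator','lower_cast_c','upper_cast_c','bur_block_c','template_c','dish','jar'])
print(get_state()['time'])
E
```

```text
0.0 [0.29065683 0.60850913 0.2299627 ] [-0.37742309  0.59891432  0.3767671   0.59741108] 0.9999911203741446 0.0187
top [[405.0, 0.0, 318.0], [0.0, 405.0, 198.0], [0.0, 0.0, 1.0]] [0.343 0.045 0.952] [[-0.06, -1.0, -0.0], [-0.98, 0.06, -0.21], [0.21, -0.01, -0.98]]
top tray [0.652 0.024 0.002] 0.85
top articulator [0.617 0.228 0.101] 0.97
top lower_cast_c [ 0.475 -0.262  0.032] 0.61
top upper_cast_c [0.367 0.218 0.03 ] 0.93
top upper_cast_c [0.379 0.333 0.027] 0.81
top upper_cast_c [0.473 0.279 0.027] 0.69
top upper_cast_c [0.452 0.047 0.025] 0.35
top bur_block_c [0.452 0.046 0.024] 0.7
top template_c [ 0.34  -0.191  0.002] 0.98
top template_c [ 0.45  -0.062  0.005] 0.67
top dish [0.474 0.162 0.018] 0.69
top jar [ 0.484 -0.154  0.059] 0.57
side [[389.0, 0.0, 322.0], [0.0, 389.0, 198.0], [0.0, 0.0, 1.0]] [ 0.177 -0.544  0.635] [[0.86, -0.51, 0.01], [-0.33, -0.56, -0.76], [0.4, 0.65, -0.65]]
side tray [0.654 0.006 0.003] 0.9
side articulator [0.617 0.226 0.045] 0.7
side upper_cast_c [0.368 0.204 0.023] 0.93
side upper_cast_c [0.46  0.265 0.026] 0.82
side upper_cast_c [0.372 0.328 0.028] 0.73
side bur_block_c [0.451 0.04  0.026] 0.6
side template_c [ 0.335 -0.2    0.004] 0.85
side template_c [ 0.349 -0.084  0.004] 0.79
side template_c [ 0.454 -0.066  0.002] 0.78
side dish [0.472 0.166 0.02 ] 0.66
side jar [ 0.481 -0.173  0.046] 0.93
side jar [0.45  0.042 0.028] 0.16
0.9
```

View pics/top0.png

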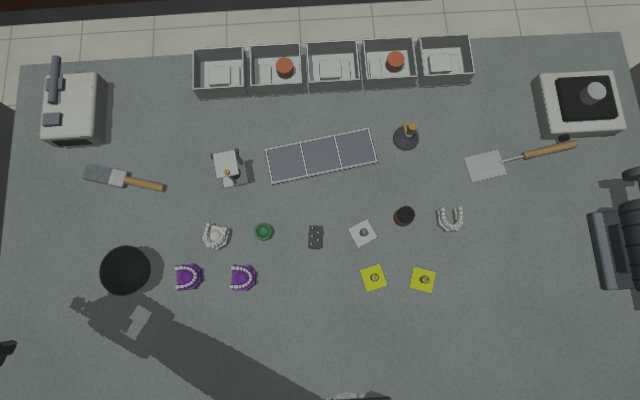

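View pics/side0.png

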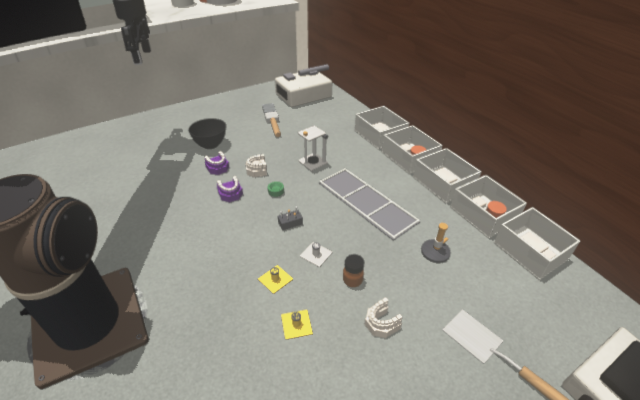

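```bash
cat >> h.py <<'E'
def toolR():
    from scipy.spatial.transform import Rotation as R
    return R.from_quat(get_state()['tcp_rot']).as_matrix()
def campose(cam):
    k=calibration(cam)
    if cam=='wrist':
        s=get_state(); T=np.eye(4);T[:3,:3]=toolR();T[:3,3]=s['eef_pos']
        W=np.linalg.inv(T@k['T_tool_cam']); return k,W[:3,:3],W[:3,3]
    return k,np.array(k['R']),np.array(k['t'])
def ortho(cam,img,x0,x1,y0,y1,z,s,pose=None):
    "image up = +x, left = +y; s px per m; row=(x1-x)*s, col=(y1-y)*s"
    k,R,t=pose or campose(cam)
    X,Y=np.meshgrid(x1-np.arange(0,(x1-x0)*s)/s, y1-np.arange(0,(y1-y0)*s)/s,indexing='ij')
    P=np.stack([X,Y,0*X+z],-1).reshape(-1,3)
    uv,_=cv2.projectPoints(P,cv2.Rodrigues(R)[0],t,np.array(k['intrinsics']),np.array(k['dist']))
    uv=uv.reshape(X.shape+(2,)).astype(np.float32)
    return cv2.remap(img,uv[...,0],uv[...,1],cv2.INTER_CUBIC)
E
python3 - <<'E'
from h import *
print(np.round(toolR(),3).tolist()); print(np.round(calibration('wrist')['T_tool_cam'],3).tolist())
o=ortho('top',cv2.imread('pics/top0.png'),.40,.75,-.31,.34,.008,1200)
for i in range(0,7):
    y=.3-.1*i; cv2.line(o,(int((.34-y)*1200),0),(int((.34-y)*1200),8),(0,255,255),1)
for x in (.4,.5,.6,.7): cv2.line(o,(0,int((.75-x)*1200)),(8,int((.75-x)*1200)),(0,255,255),1)
cv2.imwrite('pics/o1.png',o)
g=ortho('top',cv2.imread('pics/top0.png'),.58,.72,-.14,.17,.008,2000)
m=(cv2.cvtColor(g,cv2.COLOR_BGR2HSV)); 
b=((g[...,0].astype(int)-g[...,1])>8).astype(np.uint8)  # bluish floors
print(g[140,310],g[10,10])
b=cv2.morphologyEx(b,cv2.MORPH_OPEN,np.ones((7,7)))
n,l,st,c=cv2.connectedComponentsWithStats(b)
for i in range(1,n):
    if st[i,4]>3000: print(st[i],.72-c[i][1]/2000,.17-c[i][0]/2000)
E
```

```text
[[0.0, -0.902, 0.431], [0.0, 0.431, 0.902], [-1.0, -0.0, 0.0]]
[[-0.0, -0.274, 0.962, -0.144], [0.001, -0.962, -0.274, 0.07], [1.0, 0.001, 0.0, -0.0], [0.0, 0.0, 0.0, 1.0]]
[112 106 104] [119 121 114]
```

View pics/o1.png

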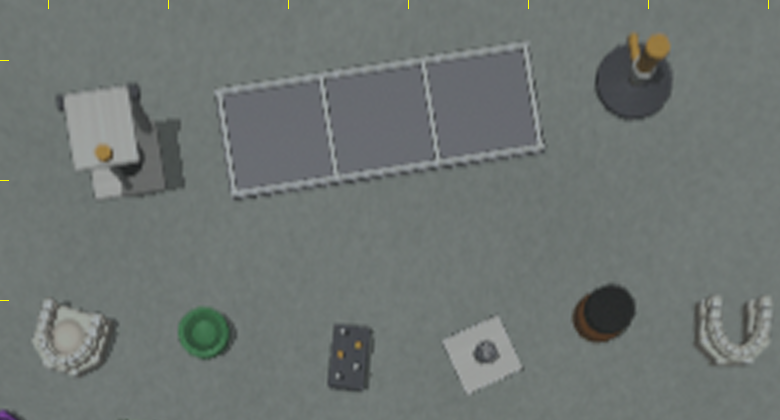

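{"op": "servo_tool", "data": {"deltas": [[[0.1, -0.2, 0, 0.06], [0.2, -0.4, 0, 0.12], [0.3, -0.6, 0, 0.18], [0.4, -0.8, 0, 0.24], [0.5, -1.0, 0, 0.28]]], "claw": 1, "force": 50}}

```text
time: 1.4
eef_pos: [0.3413, 0.5082, 0.2314]
tcp_rot: [-0.499, 0.501, 0.499, 0.501]
contact_force: [-0.8, -0.1, -0.1]
opening: 1.002
```

{"op": "servo_tool", "data": {"deltas": [[[0.1, -0.2, 0, 0], [0.2, -0.4, 0, 0], [0.3, -0.6, 0, 0], [0.4, -0.8, 0, 0], [0.5, -1.0, 0, 0]]]}}

```text
time: 1.9
eef_pos: [0.3914, 0.4082, 0.2315]
tcp_rot: [-0.499, 0.501, 0.498, 0.502]
contact_force: [0.2, -0.2, 0.4]
opening: 1.0
```

{"op": "servo_tool", "data": {"deltas": [[[0.2, -0.3, -0.1, 0], [0.4, -0.6, -0.2, 0], [0.6, -0.9, -0.4, 0], [0.77, -1.0, -0.6, 0], [0.77, -1.0, -0.6, 0]]]}}

```text
time: 2.4
eef_pos: [0.468, 0.3066, 0.1684]
tcp_rot: [-0.497, 0.504, 0.498, 0.501]
contact_force: [-0.6, 0.2, -0.3]
opening: 1.001
```

```bash
cat >> h.py <<'E'
def look(name,names,cx,cy,z=.036,half=.075,s=3000):
    s0=get_state(); print('t',round(s0['time'],2),np.round(s0['eef_pos'],4),'jaw yaw',round(float(np.degrees(np.arctan2(toolR()[1,2],toolR()[0,2]))),2))
    pose=campose('wrist'); im=read_camera('wrist')
    cv2.imwrite(f'pics/{name}_raw.png',im)
    o=ortho('wrist',im,cx-half,cx+half,cy-half,cy+half,z,s,pose)
    cv2.imwrite(f'pics/{name}.png',o); np.savez(f'pics/{name}.npz',R=pose[1],t=pose[2])
    rec('wrist',names)
E
python3 - <<'E'
from h import *
look('w1',['upper_cast_c'],.468,.275)
E
```

```text
t 2.4 [0.468  0.3066 0.1684] jaw yaw 89.45
wrist upper_cast_c [0.468 0.279 0.027] 0.96
wrist upper_cast_c [0.377 0.34  0.03 ] 0.91
wrist upper_cast_c [0.369 0.227 0.029] 0.79
wrist upper_cast_c [ 0.621 -0.008  0.006] 0.45
```

View pics/w1.png

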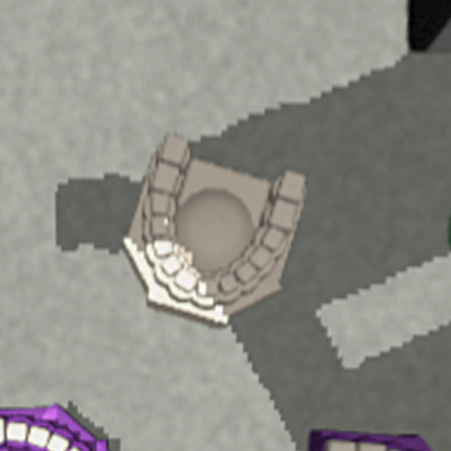

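{"op": "servo_tool", "data": {"deltas": [[[0, -0.1, -0.1, -0.08], [0, -0.2, -0.3, -0.16], [0, -0.295, -0.6, -0.19], [0, -0.295, -0.85, -0.19], [0, -0.295, -1.0, -0.19]]]}}

```text
time: 3.0
eef_pos: [0.4671, 0.2803, 0.0707]
tcp_rot: [-0.419, 0.57, 0.419, 0.57]
contact_force: [0.2, -0.1, -0.6]
opening: 1.004
```

{"op": "servo_tool", "data": {"deltas": [[[0, 0, -0.2, 0], [0, 0, -0.4, 0], [0, 0, -0.58, 0], [0, 0, -0.68, 0], [0, 0, -0.68, 0]]]}}

```text
time: 3.5
eef_pos: [0.4673, 0.28, 0.0027]
tcp_rot: [-0.419, 0.57, 0.419, 0.569]
contact_force: [-0.3, 0.2, -0.7]
opening: 0.999
```

{"op": "servo_tool", "data": {"deltas": [[[0, 0, 0, 0], [0, 0, 0, 0], [0, 0, 0, 0], [0, 0, 0, 0], [0, 0, 0, 0]]], "claw": -1}}

```text
time: 4.0
eef_pos: [0.4696, 0.2801, 0.0052]
tcp_rot: [-0.419, 0.569, 0.418, 0.571]
contact_force: [0.3, -0.2, 5.3]
opening: 0.643
```

{"op": "servo_tool", "data": {"deltas": [[[0, 0, 0, 0], [0, 0, 0, 0], [0, 0, 0, 0], [0, 0, 0, 0], [0, 0, 0, 0]]]}}

```text
time: 4.5
eef_pos: [0.4696, 0.2801, 0.0052]
tcp_rot: [-0.419, 0.569, 0.418, 0.571]
contact_force: [-0.4, -0.0, 5.8]
opening: 0.645
```

{"op": "servo_tool", "data": {"deltas": [[[0, 0, 0.1, 0], [0, 0, 0.3, 0], [0, 0, 0.6, 0], [0, 0, 0.8, 0], [0, 0, 0.8, 0]]]}}

```text
time: 5.0
eef_pos: [0.47, 0.2803, 0.0868]
tcp_rot: [-0.419, 0.568, 0.418, 0.572]
contact_force: [1.2, 0.5, -0.2]
opening: 0.642
```

```bash
python3 - <<'E'
from h import *
s=get_state();print(s['time'],s['eef_pos'],s['contact_force'],s['opening'])
a=read_camera('side'); w=read_camera('wrist')
k=calibration('side')
c,_=cv2.projectPoints(np.array([s['eef_pos']]),cv2.Rodrigues(np.array(k['R']))[0],np.array(k['t']),np.array(k['intrinsics']),np.array(k['dist']))
u,v=c.ravel().astype(int);print(u,v)
a=cv2.resize(a[v-50:v+30,u-50:u+50],None,fx=4,fy=4)
w=cv2.resize(w,(400,250)); b=np.zeros((320,800,3),np.uint8);b[:320,:400]=a;b[:250,400:]=w
cv2.imwrite('pics/g1.png',b)
E
```

```text
5.0 [0.47002031 0.28034937 0.0868047 ] [ 1.20671181  0.46493788 -0.24761504] 0.6422667490445182
253 143
```

View pics/g1.png

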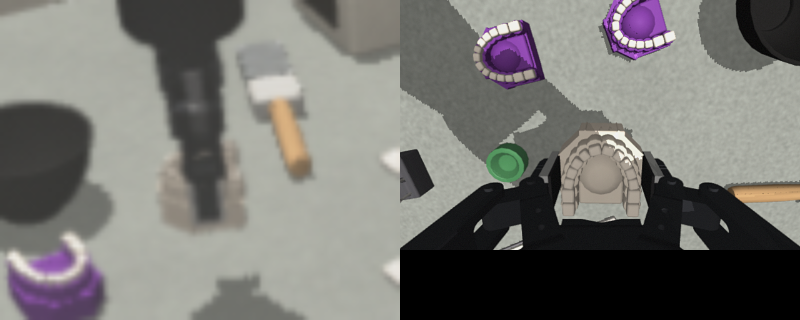

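{"op": "servo_tool", "data": {"deltas": [[[0.02, -0.2, 0, 0.06], [0.06, -0.4, 0, 0.12], [0.1, -0.6, 0, 0.18], [0.15, -0.8, 0, 0.24], [0.2, -1.0, 0, 0.296]]]}}

```text
time: 5.6
eef_pos: [0.4863, 0.1785, 0.081]
tcp_rot: [-0.538, 0.458, 0.54, 0.456]
contact_force: [0.4, -0.2, -0.9]
opening: 0.64
```

{"op": "servo_tool", "data": {"deltas": [[[0.1, -0.2, 0, 0], [0.2, -0.4, 0, 0], [0.3, -0.6, 0, 0], [0.4, -0.8, 0, 0], [0.5, -1.0, 0, 0]]]}}

```text
time: 6.1
eef_pos: [0.5366, 0.0787, 0.0809]
tcp_rot: [-0.537, 0.459, 0.54, 0.457]
contact_force: [-0.4, 1.7, -1.4]
opening: 0.64
```

{"op": "servo_tool", "data": {"deltas": [[[0.18, -0.2, 0, 0], [0.36, -0.4, 0, 0], [0.54, -0.6, 0, 0], [0.72, -0.8, 0, 0], [0.9, -1.0, 0, 0]]]}}

```text
time: 6.6
eef_pos: [0.6269, -0.0211, 0.0805]
tcp_rot: [-0.537, 0.459, 0.54, 0.458]
contact_force: [0.2, 0.5, -1.1]
opening: 0.64
```

{"op": "servo_tool", "data": {"deltas": [[[0.1, -0.14, 0, 0], [0.2, -0.28, -0.1, 0], [0.33, -0.42, -0.2, 0], [0.33, -0.42, -0.3, 0], [0.33, -0.42, -0.3, 0]]]}}

```text
time: 7.1
eef_pos: [0.6583, -0.0617, 0.0498]
tcp_rot: [-0.536, 0.459, 0.541, 0.457]
contact_force: [-1.1, 0.9, -0.8]
opening: 0.639
```

```bash
python3 - <<'E'
from h import *
look('w2',['tray','upper_cast_c'],.655,-.04,z=.008,half=.1,s=2500)
E
```

```text
t 7.1 [ 0.6583 -0.0617  0.0498] jaw yaw 99.17
wrist tray [0.64  0.04  0.008] 0.85
wrist upper_cast_c [ 0.653 -0.065  0.074] 0.68
```

View pics/w2.png

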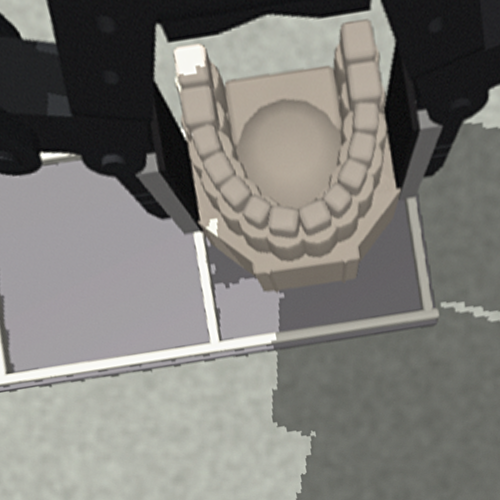

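{"op": "servo_tool", "data": {"deltas": [[[0.04, 0, -0.05, 0], [0.07, 0, -0.15, 0], [0.07, 0, -0.25, 0], [0.07, 0, -0.33, 0], [0.07, 0, -0.36, 0]]]}}

```text
time: 7.75
eef_pos: [0.6667, -0.0621, 0.0152]
tcp_rot: [-0.537, 0.459, 0.54, 0.458]
contact_force: [0.5, 0.6, -0.3]
opening: 0.639
```

{"op": "servo_tool", "data": {"deltas": [[[0, 0, -0.01, 0], [0, 0, -0.02, 0], [0, 0, -0.03, 0], [0, 0, -0.03, 0], [0, 0, -0.03, 0]]]}}

```text
time: 8.25
eef_pos: [0.6682, -0.0625, 0.0147]
tcp_rot: [0.539, -0.458, -0.538, -0.458]
contact_force: [0.4, -0.3, -0.3]
opening: 0.644
```

{"op": "servo_tool", "data": {"deltas": [[[0, 0, -0.01, 0], [0, 0, -0.02, 0], [-0.01, 0, -0.03, 0], [-0.02, 0, -0.03, 0], [-0.02, 0, -0.03, 0]]]}}

```text
time: 8.75
eef_pos: [0.6657, -0.0624, 0.0111]
tcp_rot: [-0.538, 0.458, 0.539, 0.458]
contact_force: [0.5, 0.7, -2.0]
opening: 0.642
```

{"op": "servo_tool", "data": {"deltas": [[[0, 0, -0.01, 0], [0, 0, -0.02, 0], [0, 0, -0.02, 0], [0, 0, -0.02, 0], [0, 0, -0.02, 0]]]}}

```text
time: 9.25
eef_pos: [0.666, -0.0625, 0.0093]
tcp_rot: [0.538, -0.458, -0.538, -0.458]
contact_force: [-0.3, 0.4, -0.8]
opening: 0.641
```

{"op": "servo_tool", "data": {"deltas": [[[0, 0, 0, 0], [0, 0, 0, 0], [0, 0, 0, 0], [0, 0, 0, 0], [0, 0, 0.05, 0]]], "claw": 1}}

```text
time: 9.75
eef_pos: [0.6654, -0.0623, 0.0137]
tcp_rot: [-0.538, 0.459, 0.539, 0.458]
contact_force: [-0.4, 0.6, -0.2]
opening: 0.999
```

{"op": "servo_tool", "data": {"deltas": [[[0, 0, 0.2, 0], [0, 0, 0.4, 0], [0, 0, 0.6, 0], [0, 0, 0.8, 0], [0, 0, 1.0, 0]]]}}

```text
time: 10.25
eef_pos: [0.666, -0.0625, 0.1156]
tcp_rot: [0.539, -0.458, -0.538, -0.458]
contact_force: [-1.0, -0.9, -1.1]
opening: 1.002
```

{"op": "servo_tool", "data": {"deltas": [[[-0.2, -0.2, 0.1, 0], [-0.4, -0.4, 0.2, 0], [-0.6, -0.6, 0.3, 0], [-0.8, -0.8, 0.4, 0], [-1.0, -1.0, 0.5, 0]]]}}

```text
time: 10.75
eef_pos: [0.5652, -0.1631, 0.1653]
tcp_rot: [0.539, -0.458, -0.538, -0.458]
contact_force: [-0.2, -0.1, 0.1]
opening: 0.998
```

{"op": "servo_tool", "data": {"deltas": [[[-0.2, -0.2, 0, 0], [-0.4, -0.4, 0, 0], [-0.6, -0.6, 0, 0], [-0.9, -0.8, 0, 0], [-0.9, -0.8, 0, 0]]]}}

```text
time: 11.25
eef_pos: [0.4737, -0.2441, 0.1646]
tcp_rot: [-0.538, 0.46, 0.538, 0.459]
contact_force: [-0.6, -0.1, -0.4]
opening: 1.002
```

```bash
python3 - <<'E'
from h import *
look('w3',['lower_cast_c','jar'],.475,-.262)
E
```

```text
t 11.25 [ 0.4737 -0.2441  0.1646] jaw yaw 99.0
wrist lower_cast_c [ 0.471 -0.27   0.028] 0.84
wrist jar [ 0.485 -0.16   0.056] 0.66
```

View pics/w3.png

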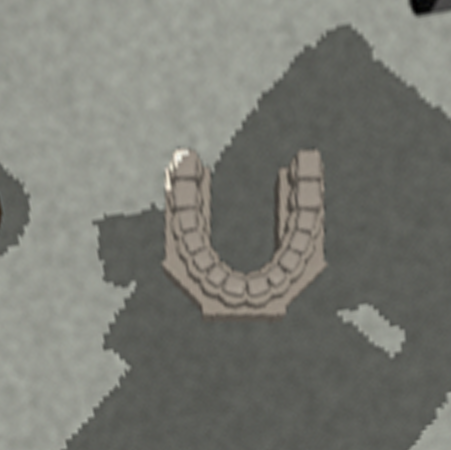

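{"op": "servo_tool", "data": {"deltas": [[[0, -0.1, -0.1, -0.05], [-0.02, -0.2, -0.3, -0.1], [-0.02, -0.26, -0.6, -0.1], [-0.02, -0.26, -0.85, -0.1], [-0.02, -0.26, -1.0, -0.1]]]}}

```text
time: 11.9
eef_pos: [0.4739, -0.2671, 0.0622]
tcp_rot: [-0.5, 0.499, 0.502, 0.499]
contact_force: [0.2, 0.1, 0.2]
opening: 1.002
```

{"op": "servo_tool", "data": {"deltas": [[[0, 0, -0.2, 0], [0, 0, -0.4, 0], [0, 0, -0.54, 0], [0, 0, -0.62, 0], [0, 0, -0.62, 0]]]}}

```text
time: 12.4
eef_pos: [0.4738, -0.2678, 0.0015]
tcp_rot: [-0.5, 0.499, 0.502, 0.499]
contact_force: [0.1, -0.8, -0.2]
opening: 1.003
```

{"op": "servo_tool", "data": {"deltas": [[[0, 0, 0, 0], [0, 0, 0, 0], [0, 0, 0, 0], [0, 0, 0, 0], [0, 0, 0, 0]]], "claw": -1}}

```text
time: 12.9
eef_pos: [0.4752, -0.2694, 0.004]
tcp_rot: [0.502, -0.499, -0.5, -0.499]
contact_force: [0.4, 0.1, 6.5]
opening: 0.647
```

{"op": "servo_tool", "data": {"deltas": [[[0, 0, 0, 0], [0, 0, 0, 0], [0, 0, 0, 0], [0, 0, 0, 0], [0, 0, 0, 0]]]}}

```text
time: 13.4
eef_pos: [0.4752, -0.2694, 0.004]
tcp_rot: [0.502, -0.499, -0.5, -0.499]
contact_force: [1.1, 1.5, 5.8]
opening: 0.647
```

{"op": "servo_tool", "data": {"deltas": [[[0, 0, 0.1, 0], [0, 0, 0.3, 0], [0, 0, 0.6, 0], [0, 0, 0.9, 0], [0, 0, 0.9, 0]]]}}

```text
time: 13.9
eef_pos: [0.4764, -0.2705, 0.0974]
tcp_rot: [0.504, -0.499, -0.498, -0.499]
contact_force: [1.0, -0.6, -0.1]
opening: 0.638
```

{"op": "servo_tool", "data": {"deltas": [[[0.08, 0.2, 0, 0.05], [0.16, 0.4, 0, 0.095], [0.24, 0.6, 0, 0.095], [0.32, 0.8, 0, 0.095], [0.4, 1.0, 0, 0.095]]]}}

```text
time: 14.4
eef_pos: [0.5133, -0.1672, 0.0911]
tcp_rot: [-0.536, 0.461, 0.537, 0.46]
contact_force: [1.3, 0.3, -0.9]
opening: 0.644
```

{"op": "servo_tool", "data": {"deltas": [[[0.08, 0.2, 0, 0], [0.16, 0.4, 0, 0], [0.24, 0.6, 0, 0], [0.32, 0.8, 0, 0], [0.4, 1.0, 0, 0]]]}}

```text
time: 14.9
eef_pos: [0.5532, -0.0673, 0.091]
tcp_rot: [-0.536, 0.461, 0.537, 0.46]
contact_force: [0.3, 0.2, -0.9]
opening: 0.641
```

{"op": "servo_tool", "data": {"deltas": [[[0.08, 0.2, 0, 0], [0.16, 0.4, 0, 0], [0.24, 0.6, 0, 0], [0.32, 0.8, 0, 0], [0.4, 1.0, 0, 0]]]}}

```text
time: 15.4
eef_pos: [0.5931, 0.0324, 0.0909]
tcp_rot: [-0.536, 0.461, 0.537, 0.46]
contact_force: [-0.7, -0.0, -1.1]
opening: 0.639
```

{"op": "servo_tool", "data": {"deltas": [[[0.1, 0.2, 0, 0], [0.2, 0.4, 0, 0], [0.35, 0.6, -0.1, 0], [0.45, 0.77, -0.3, 0], [0.45, 0.77, -0.4, 0]]]}}

```text
time: 15.9
eef_pos: [0.638, 0.1102, 0.0495]
tcp_rot: [-0.536, 0.46, 0.538, 0.459]
contact_force: [0.3, 0.1, -0.8]
opening: 0.644
```

```bash
python3 - <<'E'
from h import *
look('w4',['tray','lower_cast_c'],.635,.085,z=.008,half=.1,s=2500)
E
```

```text
t 15.9 [0.638  0.1102 0.0495] jaw yaw 98.88
wrist tray [0.632 0.029 0.005] 0.9
wrist lower_cast_c [0.631 0.104 0.075] 0.6
```

View pics/w4.png

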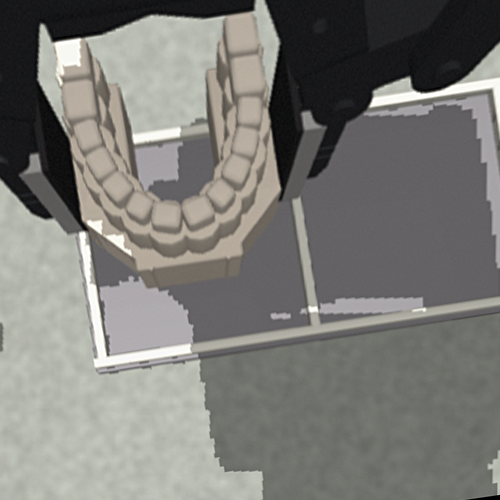

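{"op": "servo_tool", "data": {"deltas": [[[0.04, -0.03, -0.05, 0], [0.06, -0.03, -0.15, 0], [0.06, -0.03, -0.25, 0], [0.06, -0.03, -0.33, 0], [0.06, -0.03, -0.37, 0]]]}}

```text
time: 16.55
eef_pos: [0.644, 0.1053, 0.0137]
tcp_rot: [-0.536, 0.461, 0.537, 0.46]
contact_force: [-0.7, -0.2, 0.3]
opening: 0.643
```

{"op": "servo_tool", "data": {"deltas": [[[0, 0, -0.01, 0], [0, 0, -0.02, 0], [0, 0, -0.03, 0], [0, 0, -0.03, 0], [0, 0, -0.03, 0]]]}}

```text
time: 17.05
eef_pos: [0.6452, 0.1056, 0.0127]
tcp_rot: [0.537, -0.46, -0.537, -0.461]
contact_force: [1.1, 0.4, -0.9]
opening: 0.642
```

{"op": "servo_tool", "data": {"deltas": [[[0, 0.01, -0.01, 0], [0, 0.02, -0.02, 0], [0, 0.02, -0.03, 0], [0, 0.02, -0.04, 0], [0, 0.02, -0.04, 0]]]}}

```text
time: 17.55
eef_pos: [0.645, 0.1075, 0.0083]
tcp_rot: [-0.537, 0.46, 0.537, 0.46]
contact_force: [0.1, 0.8, -0.7]
opening: 0.647
```

{"op": "servo_tool", "data": {"deltas": [[[0, 0, 0, 0], [0, 0, 0, 0], [0, 0, 0, 0], [0, 0, 0, 0], [0, 0, 0, 0]]]}}

```text
time: 18.05
eef_pos: [0.645, 0.1075, 0.0083]
tcp_rot: [0.537, -0.46, -0.537, -0.46]
contact_force: [-0.6, -0.4, -0.6]
opening: 0.64
```

{"op": "servo_tool", "data": {"deltas": [[[0, 0, 0, 0], [0, 0, 0, 0], [0, 0, 0, 0], [0, 0, 0, 0], [0, 0, 0.05, 0]]], "claw": 1}}

```text
time: 18.55
eef_pos: [0.6443, 0.1075, 0.0127]
tcp_rot: [-0.536, 0.461, 0.537, 0.46]
contact_force: [1.2, 0.5, -0.6]
opening: 1.004
```

{"op": "servo_tool", "data": {"deltas": [[[0, 0, 0.2, 0], [0, 0, 0.4, 0], [0, 0, 0.6, 0], [0, 0, 0.8, 0], [0, 0, 1.0, 0]]]}}

```text
time: 19.05
eef_pos: [0.645, 0.1076, 0.1146]
tcp_rot: [0.537, -0.46, -0.537, -0.46]
contact_force: [0.2, 0.2, -0.2]
opening: 1.004
```

{"op": "servo_tool", "data": {"deltas": [[[-0.2, -0.2, 0.1, 0], [-0.4, -0.4, 0.2, 0], [-0.6, -0.6, 0.3, 0], [-0.8, -0.8, 0.4, 0], [-0.95, -0.8, 0.5, 0]]]}}

```text
time: 19.55
eef_pos: [0.549, 0.0257, 0.1641]
tcp_rot: [0.536, -0.461, -0.536, -0.461]
contact_force: [0.1, -0.3, 0.9]
opening: 1.004
```

{"op": "servo_tool", "data": {"deltas": [[[-0.2, -0.2, 0, 0], [-0.4, -0.4, 0, 0], [-0.6, -0.6, 0, 0], [-0.9, -0.8, 0, 0], [-0.95, -0.85, 0, 0]]]}}

```text
time: 20.05
eef_pos: [0.4528, -0.0584, 0.1632]
tcp_rot: [-0.536, 0.461, 0.536, 0.461]
contact_force: [0.0, 0.3, 0.0]
opening: 0.996
```

```bash
python3 - <<'E'
from h import *
look('w5',['template_c','bur_block_c'],.455,-.01,z=.024,half=.1,s=2500)
E
```

```text
t 20.05 [ 0.4528 -0.0584  0.1632] jaw yaw 98.64
wrist template_c [ 0.452 -0.063  0.009] 0.97
wrist template_c [ 0.351 -0.078  0.004] 0.76
wrist template_c [ 0.344 -0.183  0.001] 0.55
wrist bur_block_c [0.454 0.041 0.022] 0.87
```

View pics/w5.png

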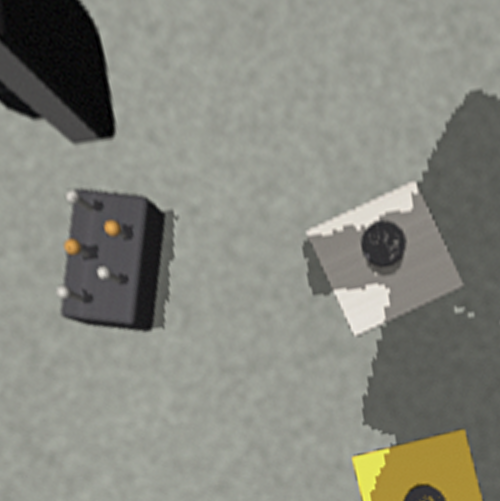

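{"op": "servo_tool", "data": {"deltas": [[[0.01, -0.06, -0.2, 0], [0.01, -0.06, -0.4, 0], [0.01, -0.06, -0.6, 0], [0.01, -0.06, -0.85, 0], [0.01, -0.06, -1.0, 0]]], "claw": 0}}

```text
time: 20.7
eef_pos: [0.4563, -0.0625, 0.0617]
tcp_rot: [-0.536, 0.46, 0.537, 0.46]
contact_force: [-0.4, -0.4, -0.3]
opening: 0.496
```

{"op": "servo_tool", "data": {"deltas": [[[0, 0, -0.2, 0], [0, 0, -0.4, 0], [0, 0, -0.5, 0], [0, 0, -0.56, 0], [0, 0, -0.56, 0]]]}}

```text
time: 21.2
eef_pos: [0.4562, -0.0631, 0.0069]
tcp_rot: [-0.536, 0.46, 0.537, 0.46]
contact_force: [-0.2, 0.1, -0.7]
opening: 0.498
```

{"op": "servo_tool", "data": {"deltas": [[[0, 0, 0, 0], [0, 0, 0, 0], [0, 0, 0, 0], [0, 0, 0, 0], [0, 0, 0, 0]]], "claw": -1}}

```text
time: 21.7
eef_pos: [0.4571, -0.0638, 0.0084]
tcp_rot: [0.537, -0.46, -0.536, -0.461]
contact_force: [0.7, 0.0, 6.1]
opening: 0.166
```

{"op": "servo_tool", "data": {"deltas": [[[0, 0, 0, 0], [0, 0, 0, 0], [0, 0, 0, 0], [0, 0, 0, 0], [0, 0, 0, 0]]]}}

```text
time: 22.2
eef_pos: [0.457, -0.0638, 0.0084]
tcp_rot: [0.537, -0.46, -0.536, -0.461]
contact_force: [0.1, -0.1, 6.4]
opening: 0.163
```

{"op": "servo_tool", "data": {"deltas": [[[0, 0, 0.2, 0], [0, 0, 0.4, 0], [0, 0, 0.6, 0], [0, 0, 0.8, 0], [0, 0, 1.0, 0]]]}}

```text
time: 22.7
eef_pos: [0.4552, -0.0632, 0.1075]
tcp_rot: [-0.536, 0.461, 0.537, 0.46]
contact_force: [0.4, 0.3, -1.5]
opening: 0.166
```

{"op": "servo_tool", "data": {"deltas": [[[0.2, 0.2, 0, -0.06], [0.4, 0.4, 0, -0.12], [0.6, 0.6, 0, -0.18], [0.8, 0.8, 0, -0.18], [1.0, 0.9, 0, -0.18]]]}}

```text
time: 23.2
eef_pos: [0.5559, 0.0281, 0.1065]
tcp_rot: [-0.466, 0.532, 0.467, 0.531]
contact_force: [-0.2, 0.7, -1.4]
opening: 0.168
```

{"op": "servo_tool", "data": {"deltas": [[[0.2, 0.2, 0, 0], [0.4, 0.4, 0, 0], [0.6, 0.6, -0.1, 0], [0.86, 0.8, -0.2, 0], [0.86, 0.8, -0.25, 0]]]}}

```text
time: 23.7
eef_pos: [0.6431, 0.1085, 0.0806]
tcp_rot: [-0.467, 0.531, 0.467, 0.531]
contact_force: [-0.4, 0.7, -0.4]
opening: 0.163
```

```bash
python3 - <<'E'
from h import *
look('w6',['template_c','lower_cast_c'],.635,.10,z=.040,half=.08,s=2500)
w=cv2.resize(cv2.imread('pics/w6_raw.png'),(400,250));o=cv2.imread('pics/w6.png');b=np.zeros((400,800,3),np.uint8);b[:,:400]=o[:400,:400];b[:250,400:]=w;cv2.imwrite('pics/w6b.png',b)
E
```

```text
t 23.7 [0.6431 0.1085 0.0806] jaw yaw 82.67
wrist template_c [0.632 0.11  0.081] 0.97
wrist template_c [ 0.662 -0.052  0.035] 0.15
wrist lower_cast_c [0.624 0.104 0.026] 0.9
```

View pics/w6b.png

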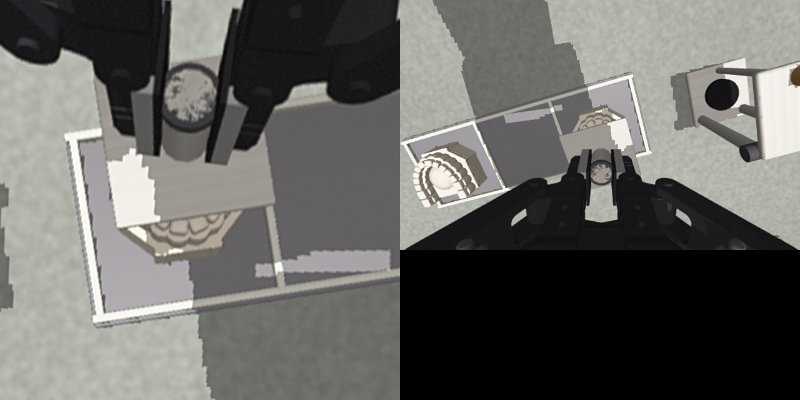

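{"op": "servo_tool", "data": {"deltas": [[[0.01, -0.01, -0.08, 0], [0.01, -0.01, -0.16, 0], [0.01, -0.01, -0.24, 0], [0.01, -0.01, -0.28, 0], [0.01, -0.01, -0.28, 0]]]}}

```text
time: 24.35
eef_pos: [0.6421, 0.1053, 0.0531]
tcp_rot: [-0.466, 0.532, 0.467, 0.531]
contact_force: [-0.3, -0.8, -1.2]
opening: 0.164
```

{"op": "servo_tool", "data": {"deltas": [[[0, 0, -0.01, 0], [0, 0, -0.02, 0], [0, 0, -0.02, 0], [0, 0, -0.02, 0], [0, 0, -0.02, 0]]]}}

```text
time: 24.85
eef_pos: [0.6431, 0.1055, 0.0525]
tcp_rot: [-0.467, 0.531, 0.466, 0.532]
contact_force: [0.7, -0.6, -0.9]
opening: 0.167
```

{"op": "servo_tool", "data": {"deltas": [[[0.01, 0.01, -0.01, 0], [0.01, 0.01, -0.02, 0], [0.01, 0.01, -0.02, 0], [0.01, 0.01, -0.02, 0], [0.01, 0.01, -0.02, 0]]]}}

```text
time: 25.35
eef_pos: [0.644, 0.1065, 0.0503]
tcp_rot: [-0.466, 0.531, 0.466, 0.531]
contact_force: [1.1, 0.1, -0.3]
opening: 0.166
```

{"op": "servo_tool", "data": {"deltas": [[[0, 0, -0.01, 0], [0, 0, -0.015, 0], [0, 0, -0.015, 0], [0, 0, -0.015, 0], [0, 0, -0.015, 0]]]}}

```text
time: 25.85
eef_pos: [0.644, 0.1065, 0.0488]
tcp_rot: [-0.466, 0.531, 0.466, 0.531]
contact_force: [-0.7, -0.5, -0.3]
opening: 0.159
```

{"op": "servo_tool", "data": {"deltas": [[[0, 0, 0, 0], [0, 0, 0, 0], [0, 0, 0, 0], [0, 0, 0, 0], [0, 0, 0.05, 0]]], "claw": 0.2}}

```text
time: 26.35
eef_pos: [0.6434, 0.1065, 0.0532]
tcp_rot: [-0.466, 0.532, 0.467, 0.531]
contact_force: [0.2, -0.5, 0.7]
opening: 0.604
```

{"op": "servo_tool", "data": {"deltas": [[[0, 0, 0.15, 0], [0, 0, 0.3, 0], [0, 0, 0.5, 0], [-0.1, 0, 0.6, 0], [-0.3, -0.1, 0.6, 0]]]}}

```text
time: 26.85
eef_pos: [0.617, 0.0971, 0.1189]
tcp_rot: [-0.469, 0.529, 0.465, 0.534]
contact_force: [-0.6, -0.2, 0.6]
opening: 0.602
```

{"op": "servo_tool", "data": {"deltas": [[[-0.2, -0.06, 0, 0.02], [-0.4, -0.12, 0, 0.02], [-0.6, -0.24, 0, 0.02], [-0.8, -0.36, 0, 0.02], [-0.92, -0.48, 0, 0.02]]]}}

```text
time: 27.35
eef_pos: [0.5214, 0.0483, 0.1156]
tcp_rot: [-0.475, 0.523, 0.474, 0.524]
contact_force: [0.0, 0.3, 0.0]
opening: 0.598
```

{"op": "servo_tool", "data": {"deltas": [[[-0.3, 0, 0, 0], [-0.6, 0, 0, 0], [-0.7, 0, 0, 0], [-0.7, 0, 0, 0], [-0.7, 0, 0, 0]]]}}

```text
time: 27.85
eef_pos: [0.4536, 0.0484, 0.1152]
tcp_rot: [-0.476, 0.523, 0.474, 0.525]
contact_force: [-0.3, 1.1, 0.6]
opening: 0.603
```

```bash
python3 - <<'E'
from h import *
look('w7',['bur_block_c'],.455,.048,z=.024,half=.06,s=3000)
read_camera('side');rec('side',['template_c','lower_cast_c','upper_cast_c'])
E
```

```text
t 27.85 [0.4536 0.0484 0.1152] jaw yaw 84.35
wrist bur_block_c [0.451 0.046 0.02 ] 0.64
side template_c [ 0.34  -0.199  0.006] 0.89
side template_c [ 0.348 -0.08   0.006] 0.84
side template_c [0.638 0.099 0.047] 0.73
side lower_cast_c [0.634 0.086 0.02 ] 0.71
side upper_cast_c [0.365 0.203 0.019] 0.8
side upper_cast_c [ 0.654 -0.076  0.029] 0.78
side upper_cast_c [0.373 0.325 0.028] 0.7
```

View pics/w7.png

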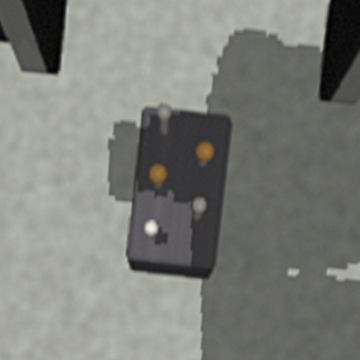

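{"op": "servo_tool", "data": {"deltas": [[[-0.01, 0, -0.2, 0], [-0.01, 0, -0.4, 0], [-0.01, 0, -0.6, 0], [-0.01, 0, -0.8, 0], [-0.01, 0, -0.9, 0]]]}}

```text
time: 28.65
eef_pos: [0.45, 0.0486, 0.022]
tcp_rot: [-0.474, 0.525, 0.476, 0.523]
contact_force: [-0.3, 1.3, -0.6]
opening: 0.602
```

{"op": "servo_tool", "data": {"deltas": [[[0, 0, -0.08, 0], [0, 0, -0.15, 0], [0, 0, -0.18, 0], [0, 0, -0.18, 0], [0, 0, -0.18, 0]]]}}

```text
time: 29.15
eef_pos: [0.4515, 0.0485, 0.0063]
tcp_rot: [-0.475, 0.524, 0.474, 0.524]
contact_force: [-0.1, -0.9, -0.8]
opening: 0.603
```

{"op": "servo_tool", "data": {"deltas": [[[0, 0, 0, 0], [0, 0, 0, 0], [0, 0, 0, 0], [0, 0, 0, 0], [0, 0, 0, 0]]], "claw": -1, "force": 60}}

```text
time: 29.65
eef_pos: [0.4518, 0.0485, 0.0066]
tcp_rot: [-0.475, 0.524, 0.474, 0.524]
contact_force: [-1.0, 0.9, 6.4]
opening: 0.337
```

{"op": "servo_tool", "data": {"deltas": [[[0, 0, 0, 0], [0, 0, 0, 0], [0, 0, 0, 0], [0, 0, 0, 0], [0, 0, 0, 0]]]}}

```text
time: 30.15
eef_pos: [0.4519, 0.0484, 0.0066]
tcp_rot: [-0.475, 0.524, 0.474, 0.524]
contact_force: [-0.2, -0.3, 5.6]
opening: 0.335
```

{"op": "servo_tool", "data": {"deltas": [[[0, 0, 0.1, 0], [0, 0, 0.3, 0], [0, 0, 0.6, 0], [0, 0, 0.9, 0], [0, 0, 0.9, 0]]]}}

```text
time: 30.65
eef_pos: [0.4539, 0.0483, 0.1001]
tcp_rot: [-0.477, 0.522, 0.472, 0.526]
contact_force: [1.2, 0.2, -0.3]
opening: 0.334
```

{"op": "servo_tool", "data": {"deltas": [[[0.2, -0.1, 0, 0.05], [0.4, -0.2, 0, 0.1], [0.6, -0.26, 0, 0.16], [0.8, -0.26, 0, 0.16], [1.0, -0.26, 0, 0.16]]]}}

```text
time: 31.15
eef_pos: [0.5505, 0.0224, 0.0941]
tcp_rot: [-0.536, 0.461, 0.537, 0.46]
contact_force: [1.0, -0.4, -1.6]
opening: 0.334
```

{"op": "servo_tool", "data": {"deltas": [[[0.2, 0, 0, 0], [0.4, 0, 0, 0], [0.6, 0, 0, 0], [0.8, 0, 0, 0], [1.0, 0, 0, 0]]]}}

```text
time: 31.65
eef_pos: [0.6504, 0.0227, 0.0937]
tcp_rot: [-0.536, 0.461, 0.538, 0.46]
contact_force: [-0.7, -0.3, -1.3]
opening: 0.332
```

{"op": "servo_tool", "data": {"deltas": [[[0.01, 0, -0.1, 0], [0.01, 0, -0.3, 0], [0.01, 0, -0.5, 0], [0.01, 0, -0.65, 0], [0.01, 0, -0.65, 0]]]}}

```text
time: 32.15
eef_pos: [0.6482, 0.0229, 0.0263]
tcp_rot: [-0.534, 0.462, 0.539, 0.459]
contact_force: [0.0, 0.7, -1.4]
opening: 0.335
```

```bash
python3 - <<'E'
from h import *
look('w8',['bur_block_c','template_c','upper_cast_c'],.64,.02,z=.008,half=.15,s=2000)
E
```

```text
t 32.15 [0.6482 0.0229 0.0263] jaw yaw 98.75
wrist bur_block_c [0.644 0.02  0.042] 0.73
wrist template_c [0.624 0.019 0.006] 0.68
wrist template_c [0.646 0.02  0.041] 0.66
wrist template_c [0.635 0.101 0.048] 0.56
wrist upper_cast_c [ 0.657 -0.06   0.035] 0.7
```

View pics/w8.png

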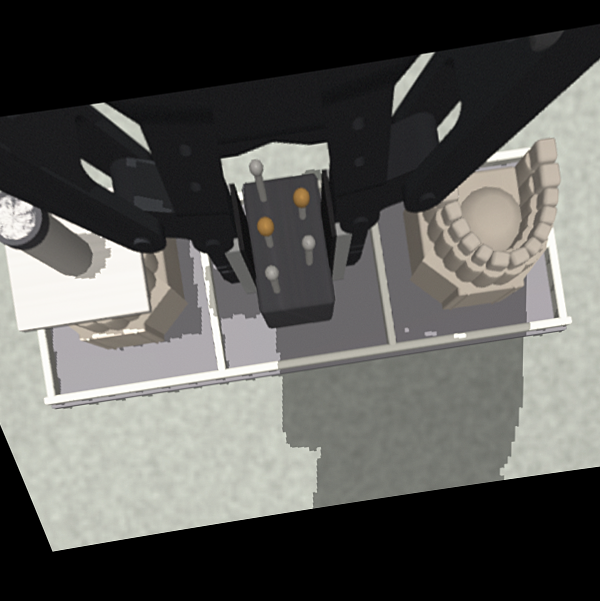

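{"op": "servo_tool", "data": {"deltas": [[[0.01, 0, -0.04, 0], [0.01, 0, -0.08, 0], [0.01, 0, -0.12, 0], [0.01, 0, -0.14, 0], [0.01, 0, -0.14, 0]]]}}

```text
time: 32.85
eef_pos: [0.6525, 0.0226, 0.0161]
tcp_rot: [-0.536, 0.461, 0.537, 0.46]
contact_force: [-0.1, 0.8, -1.4]
opening: 0.336
```

{"op": "servo_tool", "data": {"deltas": [[[0, 0, -0.01, 0], [0, 0, -0.02, 0], [0, 0, -0.02, 0], [0, 0, -0.02, 0], [0, 0, -0.02, 0]]]}}

```text
time: 33.35
eef_pos: [0.6531, 0.0225, 0.015]
tcp_rot: [0.537, -0.46, -0.537, -0.46]
contact_force: [0.7, -0.0, -1.4]
opening: 0.339
```

{"op": "servo_tool", "data": {"deltas": [[[0, 0, -0.01, 0], [0, 0, -0.02, 0], [0, 0, -0.03, 0], [0, 0, -0.035, 0], [0, 0, -0.035, 0]]]}}

```text
time: 33.85
eef_pos: [0.6529, 0.0225, 0.0111]
tcp_rot: [-0.537, 0.46, 0.537, 0.46]
contact_force: [0.1, -0.7, -1.2]
opening: 0.332
```

{"op": "servo_tool", "data": {"deltas": [[[0, 0, -0.005, 0], [0, 0, -0.005, 0], [0, 0, -0.005, 0], [0, 0, -0.005, 0], [0, 0, -0.005, 0]]]}}

```text
time: 34.35
eef_pos: [0.653, 0.0225, 0.0109]
tcp_rot: [0.537, -0.46, -0.537, -0.46]
contact_force: [-0.3, 0.1, -0.8]
opening: 0.336
```

{"op": "servo_tool", "data": {"deltas": [[[0, 0, 0, 0], [0, 0, 0, 0], [0, 0, 0, 0], [0, 0, 0, 0], [0, 0, 0.03, 0]]], "claw": 0}}

```text
time: 34.85
eef_pos: [0.6527, 0.0226, 0.0135]
tcp_rot: [-0.536, 0.461, 0.537, 0.46]
contact_force: [0.4, 0.2, -0.2]
opening: 0.501
```

{"op": "servo_tool", "data": {"deltas": [[[0, 0, 0.2, 0], [0, 0, 0.4, 0], [0, 0, 0.6, 0], [0, 0, 0.8, 0], [0, 0, 1.0, 0]]]}}

```text
time: 35.35
eef_pos: [0.653, 0.0225, 0.1149]
tcp_rot: [0.537, -0.46, -0.537, -0.46]
contact_force: [-0.8, -0.4, -0.2]
opening: 0.498
```

{"op": "servo_tool", "data": {"deltas": [[[-0.1, 0, 0.2, 0], [-0.3, 0, 0.4, 0], [-0.5, 0, 0.6, 0], [-0.7, 0, 0.8, 0], [-0.9, 0, 0.9, 0]]]}}

```text
time: 35.85
eef_pos: [0.5632, 0.0224, 0.2064]
tcp_rot: [0.538, -0.46, -0.536, -0.461]
contact_force: [-0.1, -0.1, -0.5]
opening: 0.501
```

{"op": "servo_tool", "data": {"deltas": [[[-0.2, 0, 0.0, 0], [-0.4, 0, 0.0, 0], [-0.6, 0, 0.0, 0], [-0.6, 0, 0.0, 0], [-0.6, 0, 0.0, 0]]]}}

```text
time: 36.35
eef_pos: [0.5034, 0.0225, 0.2044]
tcp_rot: [0.537, -0.46, -0.536, -0.461]
contact_force: [0.2, 0.0, -0.2]
opening: 0.499
```

```bash
python3 - <<'E'
from h import *
look('w9',['bur_block_c','template_c','upper_cast_c','lower_cast_c','tray','dish','jar'],.63,.02,z=.008,half=.16,s=1800)
t=read_camera('top');o=ortho('top',t,.42,.75,-.19,.2,.036,1500);cv2.imwrite('pics/t9.png',o)
rec('top',['dish','jar','bur_block_c','template_c','upper_cast_c','lower_cast_c'])
E
```

```text
t 36.35 [0.5034 0.0225 0.2044] jaw yaw 98.74
wrist bur_block_c [0.646 0.019 0.026] 0.81
wrist template_c [ 0.367 -0.078  0.004] 0.87
wrist template_c [0.642 0.09  0.047] 0.71
wrist template_c [0.476 0.169 0.02 ] 0.68
wrist upper_cast_c [0.389 0.312 0.009] 0.85
wrist upper_cast_c [0.368 0.214 0.028] 0.81
wrist upper_cast_c [ 0.64  -0.08   0.023] 0.75
wrist lower_cast_c [0.635 0.081 0.02 ] 0.91
wrist tray [0.639 0.037 0.007] 0.96
wrist dish [0.472 0.168 0.016] 0.59
wrist dish [ 0.638 -0.08   0.022] 0.37
wrist jar [ 0.484 -0.148  0.055] 0.58
top dish [ 0.482 -0.154  0.062] 0.6
top jar [ 0.485 -0.156  0.061] 0.53
top template_c [ 0.342 -0.194  0.003] 0.83
top template_c [ 0.353 -0.082  0.003] 0.6
top template_c [0.644 0.126 0.045] 0.46
top upper_cast_c [0.379 0.337 0.028] 0.69
top upper_cast_c [0.365 0.218 0.03 ] 0.58
```

View pics/w9.png

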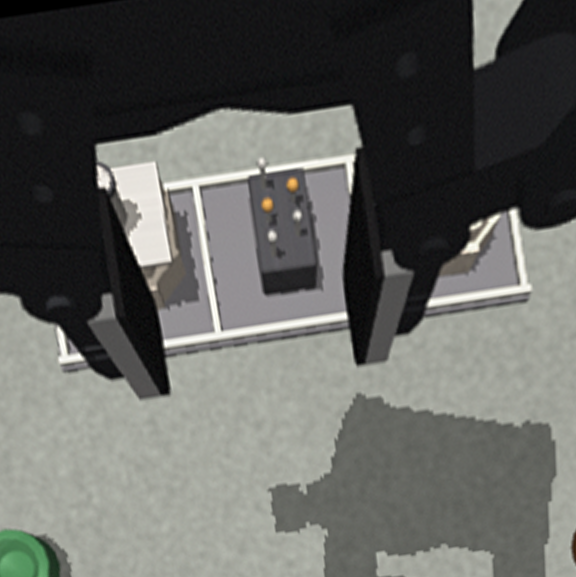

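View pics/t9.png

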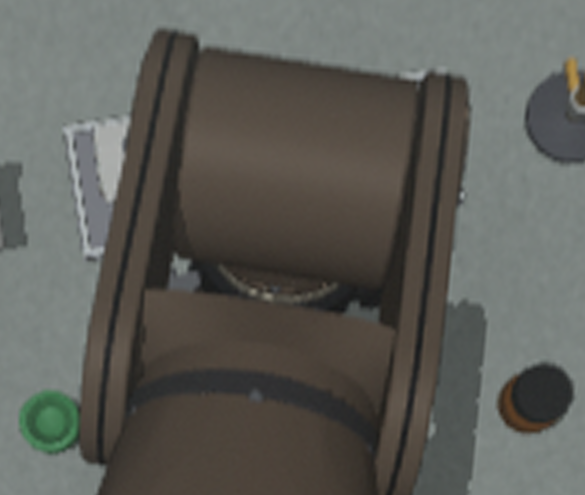

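{"op": "servo_tool", "data": {"deltas": [[[0, 0.2, 0, 0], [0, 0.4, 0, 0], [0, 0.6, 0, 0], [0, 0.8, 0, 0], [0, 1.0, 0, 0]]]}}

```text
time: 37.6
eef_pos: [0.503, 0.1233, 0.2039]
tcp_rot: [0.537, -0.46, -0.537, -0.46]
contact_force: [-0.3, -0.0, 0.0]
opening: 0.499
```

{"op": "servo_tool", "data": {"deltas": [[[0, 0.2, 0, 0], [0, 0.4, 0, 0], [0, 0.6, 0, 0], [0, 0.8, 0, 0], [-0.1, 1.0, 0, 0]]]}}

```text
time: 38.1
eef_pos: [0.4936, 0.2233, 0.204]
tcp_rot: [0.537, -0.46, -0.536, -0.461]
contact_force: [-0.3, -0.6, 0.0]
opening: 0.502
```

{"op": "servo_tool", "data": {"deltas": [[[0, 0.2, 0, 0], [-0.2, 0.4, 0, 0], [-0.4, 0.6, 0, 0], [-0.6, 0.8, 0, 0], [-0.8, 1.0, 0, 0]]]}}

```text
time: 38.6
eef_pos: [0.4122, 0.3232, 0.2039]
tcp_rot: [0.537, -0.46, -0.537, -0.461]
contact_force: [0.5, 0.3, 0.5]
opening: 0.5
```

```bash
python3 - <<'E'
from h import *
print(get_state()['eef_pos'])
t=read_camera('top');rec('top',['dish','jar','bur_block_c','template_c','upper_cast_c','lower_cast_c'])
o=ortho('top',t,.42,.75,-.19,.2,.036,1500);
s=read_camera('side');rec('side',['bur_block_c','template_c','upper_cast_c','lower_cast_c'])
k=calibration('side')
c,_=cv2.projectPoints(np.array([[.653,.0225,.02]]),cv2.Rodrigues(np.array(k['R']))[0],np.array(k['t']),np.array(k['intrinsics']),np.array(k['dist']))
u,v=c.ravel().astype(int); c=cv2.resize(s[v-60:v+60,u-70:u+70],(700,600))
cv2.imwrite('pics/t10.png',o);cv2.imwrite('pics/s10.png',c)
E
```

```text
[0.41219409 0.32323951 0.20385188]
top dish [0.472 0.168 0.021] 0.79
top jar [ 0.487 -0.153  0.063] 0.82
top bur_block_c [0.651 0.018 0.028] 0.68
top template_c [ 0.339 -0.188  0.002] 0.96
top template_c [ 0.355 -0.076  0.005] 0.94
top template_c [0.639 0.107 0.044] 0.6
top upper_cast_c [ 0.666 -0.062  0.03 ] 0.86
top upper_cast_c [0.38  0.338 0.029] 0.76
top upper_cast_c [0.366 0.216 0.032] 0.65
top upper_cast_c [0.639 0.024 0.004] 0.57
top lower_cast_c [0.624 0.102 0.029] 0.63
side bur_block_c [0.648 0.015 0.029] 0.83
side template_c [ 0.338 -0.201  0.005] 0.93
side template_c [ 0.35  -0.086  0.006] 0.88
side template_c [0.636 0.1   0.043] 0.74
side upper_cast_c [ 0.652 -0.076  0.029] 0.71
side upper_cast_c [0.375 0.327 0.029] 0.67
side lower_cast_c [0.634 0.088 0.02 ] 0.6
```

View pics/t10.png

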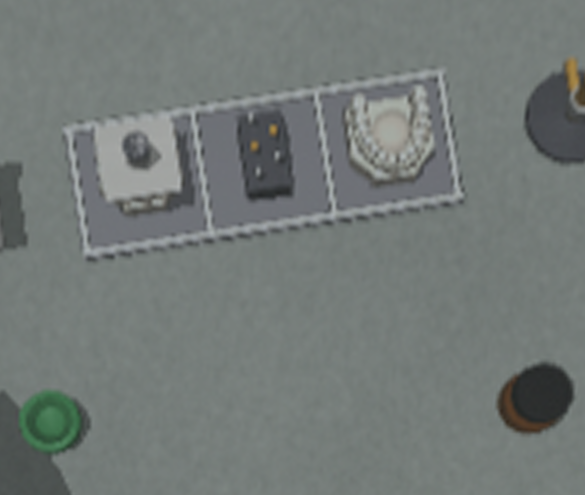

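View pics/s10.png

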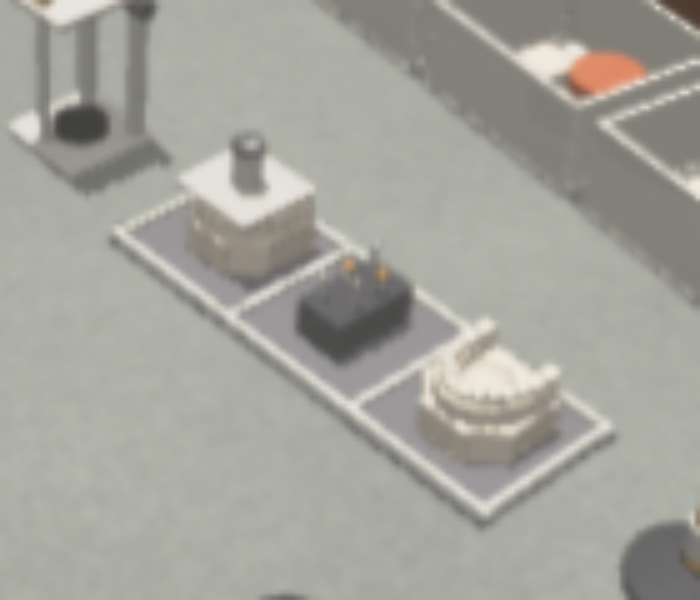

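```bash
python3 -c "
from plant import *
sign_off(); print(get_state()['time'])"
```

```text
the job is handed in; nothing more can be done
the job is handed in; nothing more can be done
```

The case is set out in the tray and handed in after about 39 s of the 96 s allowed. The lower cast is in the well next to the articulator, with the template on its teeth. The bur block is in the middle well and the upper cast is in the opposite well.

My last checks were made from the top and side pictures after the arm had moved clear:

- **Upright:** all four pieces look level.
- **Upper cast:** centred to about 2 mm.
- **Bur block:** about 2 mm from the well centre by the arm's position. The network puts it up to about 8 mm off.
- **Lower cast:** about 3–6 mm off centre along the tray's x axis, within the 14 mm allowed. The top and wrist cameras disagree by about 3–5 mm on the tray's position, so this figure is uncertain.
- **Template:** within about 3 mm of the lower cast's centre.
- **Dish and jar:** they look unmoved, with positions matching the first ones within the networks' error of several mm.
- **Networks:** some readings differed by a centimetre or two for partly hidden pieces, mainly the lower cast. There I relied on the pictures.

Each time the gripper closed on a piece, the arm felt about 6 N upward. I put this down to the pads swinging forward as they close. In all four cases it went away on lifting.

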